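Tip the sieved stones into the sample bin and latch it

ROBOT

A 6-joint arm with a two-finger parallel gripper is mounted at the origin on the work surface. World frame = base frame: x ahead of the robot, y to its left, z up, the work surface at z = 0. Lengths are in m, angles in rad, forces in N, time in s.
With the tool pointing down it reaches from about 0.425 to 0.95 m from the base axis. Payload 14.7 kg.
Tool frame: the origin (TCP) lies midway between the tips of the shut fingers; the grasp point (between the pads) lies 19 mm behind it; z points along the fingers, y is the line along which they close (so a half turn about z gives the same grasp; the last joint's range is limited). The gripper opens to 85 mm and grips with 20 to 120 N. Pads are 22 mm wide; open, the fingers measure 114 mm over their backs; the gripper's body (76 mm by 85 mm) begins 54 mm behind the grasp point. The pads swing forward as they close: fully open they stand 13 mm farther back than shut.
Start: joints at [-1.216, 0.48, 1.596, -0, 1.065, -0.047], TCP at [0.254, -0.598, 0.231] pointing down, gripper open.
Joint ranges: [-2.75, 2.75], [-0.82, 2.05], [0.23, 2.67], [-1.56, 4.7], [0.09, 2.69], [-2.92, 2.92]. Speed limits (rad/s): [1.89, 1.89, 2.39, 3.01, 3.01, 3.01].

INTERFACE

Orientations are given as a rotation vector (axis times angle).
In Python, from workcell import r gives the robot as it stands.
- The arm moves only by the tool move_arm, never from a script. Its argument "moves" is a list of rows, each a list of 3 entries, a list of its own where there are three numbers: the shift along the tool's x, y, z in cm, then the turn, a rotation vector about the tool's x, y, z in degrees, then the gripper's target within -1 to 1 (fully open at 1, half-way at 0, shut at -1). In form: [[[x, y, z], [rx, ry, rz], jaw], ...]. A call has 1 to 8 rows; each row shifts and turns the commanded pose from where the row before left it, along the tool's axes as they then stand; what a row does not reach is not made up. A row lasts 1/10 s, in which the tool goes at most 50 mm and 8.59 degrees, less where a joint would pass 70% of its speed; a pose out of reach is approached as far as the arm can. A call is refused whole if a number of a shift passes 5 or a number of a turn 8.59, either way. A call with a gripper value outside its range is refused whole. The fingers move at their own pace and stop on an object; "force" is the grip in N (left out, the last holds). Time passes only in rows, so rows that do not move let the fingers close. It gives the time, the measured TCP pose, the force, the opening and the grip force at its end, in the units of the state.
- r.read_state(): the state, without advancing time (a new reading comes with each control period).
- r.read_camera(name): name is "scene" or "top" or "wrist"; returns (picture, depth): 420x560x3 uint8, blue, green, red; 420x560 float32, m along the optical axis (not along the pixel's ray), 0 where there is no reading.
- r.camera_params(name): a dict with "vfov" (degrees; the focal length in pixels is half the picture's height over the tangent of half this angle, whatever the lens; pixels are square), "cx", "cy" (the principal point, pixels), "camera_from_world" (4x4, takes a point from world to camera coordinates); the wrist camera has in their place "hand_eye" (4x4, takes a point from camera to tool coordinates, whose origin is the TCP and whose axes are the flange's). Camera axes: x right, y down, z forward; pixel columns grow to the right and rows downward; lengths in m; the calibration is good to about 2 mm. A picture is of the moment at which its call begins: read the wrist's pose just before it. camera_params takes no time and is no camera call.
- r.hand_in(): hands the job in; it is judged then, once.
Trained networks look in the newest picture that a camera, given by its name, has taken for a name from the list of things; names that differ only in an ending like _2 or _b are one class to them, and where a whole thing is asked for, a point or a joint stands for the part that bears it (a point fixed in the world has none). Each returns a list of dicts, best first, with "score" (0 to 1); they miss things now and then, are a little off and sometimes report something else, mostly with a low value. They report only what shows in the picture. A call takes as long as a camera call.
- r.outline_of(camera, label): "pixels" (420x560 bool, what is visible of it) and "extent" ([centre column, centre row, width, height] in pixels, round what is visible of it).
The state is a dict: "t": time; "joint_positions": joint angles; "joint_velocities": joint speeds; "joint_torque": joint torques, N m; "eef_pos": TCP position; "eef_rot": TCP orientation; "ft_force": force on the tool from outside, world axes, zero at the start; "moment": the same for the moment, N m; "opening": finger opening in m; "grasp_force": force on a finger pad.
Only numpy, scipy, OpenCV 4.12 (cv2) and the standard library are available. Lean on these libraries where they do the work, as an engineer would, in place of code of your own. Each camera call takes 0.05 s, during which the arm holds its last target. There are 200 camera calls.

TASK

Take the tray by its handle and tip its five stones into the grey sample bin (do not pick the stones out with the gripper), and stand the empty tray upright back on the blue mat. With all the stones in the bin, shut the lid fully, then swing the latch over it fully to its stop. Do not push the other glassware and tools about.

Things in the scene. Friction and masses are not known exactly. Their poses are not given: they have to be found in the camera images.
- tray: Open aluminium scoop tray with five loose stones. Floor 90 x 90, 3 thick; side and rear walls 40 high, 3 thick; at +x, instead of a wall, a spout: the floor runs on 42 mm, rising at 20 degrees. Blue handle behind the rear wall: 66 long (x), 18 wide (y), 24 high, its underside 33 above the tray's. Empty 0.16 kg. Origin: centre of the floor's underside; x towards the spout, z up
- tray_grip (a point): middle of the blue handle: 85 mm behind (-x) and 45 mm above the tray's origin
- tray_lip (a point): middle of the pouring edge of the spout: 84.5 mm ahead (+x) and 18 mm above the tray's origin
- mat: blue bench mat under the tray, fixed, 260 (x) x 200 (y) x 3 thick; origin at the centre of its underside
- bin: grey sample bin fixed to the bench, outside 160 (x) x 190 (y) x 110 high, walls and floor 4 thick, open on top when its lid is up; origin at the centre of its underside, +x towards the lid's hinge, +y towards the latch's pivot. Its rim is 110 above the bench
- lid (a joint): angle of the green lid: 0 = shut flat on the rim, 1.57 = upright on the bin's far (+x) rim. The hinge is stiff: the lid stays where it is left. Lid 160 x 190 x 6 thick, with an orange tab 50 wide reaching 20 mm beyond its free edge and a small orange stop lug (13 high) on its outer face near the latch
- lid_hinge (a point): middle of the lid's hinge axis (the axis runs along the bin's y): 80 mm along +x from the bin's centre, 110.5 above the bench
- lid_edge (a point): outer end of the orange tab on the lid's free edge, 180 mm from the hinge
- latch (a joint): angle of the steel latch, a flat bar 14 wide x 5 thick that swings level about an upright pivot on the bin's +y side: 0 = the bar lies over the lid along the bin's -y, at the stop lug; it grows as the bar swings out by way of the bin's -x (1.57 = bar along the bin's -x, 3.14 = along +y). It stays where it is left
- latch_pivot (a point): pivot of the latch: 30 mm along -x and 109 mm along +y from the bin's centre, 126 above the bench
- latch_knob (a point): top of the latch's red knob, an upright cylinder 16 dia, 33 high above the bar, 60 mm from the pivot; its top is 160 above the bench
- stone1: brown-grey stone, a rounded chunk about 26 dia x 23 high, 25 g, loose in the tray; origin at the centre of its underside
- stone2: brown-grey stone, a rounded chunk about 26 dia x 23 high, 25 g, loose in the tray; origin at the centre of its underside
- stone3: brown-grey stone, a rounded chunk about 26 dia x 23 high, 25 g, loose in the tray; origin at the centre of its underside
- stone4: brown-grey stone, a rounded chunk about 26 dia x 23 high, 25 g, loose in the tray; origin at the centre of its underside
- stone5: brown-grey stone, a rounded chunk about 26 dia x 23 high, 25 g, loose in the tray; origin at the centre of its underside
- bottle: bystander: clear bottle, 60 dia x 130 high, blue cap; origin at the centre of its underside, z up
- flask: bystander: conical glass flask with blue cap, 72 dia x 130 high; origin at the centre of its underside, z up
- soil_jar: bystander: large glass jar of dark soil, 130 dia x 185 high, blue cap; origin at the centre of its underside, z up
- beaker: bystander: open glass beaker, 70 dia x 90 high; origin at the centre of its underside, z up
- brush: bystander: hand brush lying on the bench, along its x; origin at its underside
- spatula: bystander: spatula lying on the bench, along its x; origin at its underside
- pipette: bystander: white pipette controller lying on the bench, 220 long along its x, 40 high at most; origin at its underside

How it is judged:
On the way, in this order (a step that is already met when the one before it is completed fails the run):
1. all five stones lie in the bin (x of stone1 in the frame of bin between -0.078 and 0.078 m and y of stone1 in the frame of bin between -0.093 and 0.093 m and z of stone1 in the frame of bin between -0.01 and 0.105 m and x of stone2 in the frame of bin between -0.078 and 0.078 m and y of stone2 in the frame of bin between -0.093 and 0.093 m and z of stone2 in the frame of bin between -0.01 and 0.105 m and x of stone3 in the frame of bin between -0.078 and 0.078 m and y of stone3 in the frame of bin between -0.093 and 0.093 m and z of stone3 in the frame of bin between -0.01 and 0.105 m and x of stone4 in the frame of bin between -0.078 and 0.078 m and y of stone4 in the frame of bin between -0.093 and 0.093 m and z of stone4 in the frame of bin between -0.01 and 0.105 m and x of stone5 in the frame of bin between -0.078 and 0.078 m and y of stone5 in the frame of bin between -0.093 and 0.093 m and z of stone5 in the frame of bin between -0.01 and 0.105 m), for 0.2 s.
2. the lid is shut (value of joint lid below 0.06 rad), for 0.2 s.
3. the latch is swung over the shut lid (value of joint latch below 0.15 rad and value of joint lid below 0.06 rad), for 0.2 s.
At the end, for the whole second after the job is handed in: All five stones are inside the bin, the lid is shut (joint under 0.06 rad), the latch lies over it (joint under 0.15 rad), and the tray stands upright (within 0.1 rad) and at rest on the blue mat, its centre over the mat (all of step 1 and all of step 3 and angle between tray's own z axis and vertical below 0.1 rad and linear speed of tray below 0.02 m/s and x of tray in the frame of mat between -0.13 and 0.13 m and y of tray in the frame of mat between -0.1 and 0.1 m and z of tray in the frame of mat below 0.012 m); the robot touches nothing.
It fails at once if a bystander is pushed more than 40 mm or toppled (distance of any of bottle, flask, soil_jar, beaker, brush, spatula, pipette from where it was at the start of the episode above 0.04 m or angle between any of bottle, flask, soil_jar, beaker's own z axis and vertical above 0.5 rad).
It fails at once if the gripper's fingers take hold of a stone (contact force between the fingers and stone1 above 3 N or contact force between the fingers and stone2 above 3 N or contact force between the fingers and stone3 above 3 N or contact force between the fingers and stone4 above 3 N or contact force between the fingers and stone5 above 3 N).
It also fails if it takes over 72 s, if anything falls off the work surface, if the arm or the gripper's body presses on something with over 40 N, if the wrist force passes 120 N, or if a joint passes its speed limit or range.

## Working session

There is one attempt and no reset: what is moved stays moved. The work goes in short steps, Python scripts to look and compute and a tool call to move; the robot and the scene stay as the last step left them, time stands still between calls to the robot, and variables do not carry over. Pictures are saved under pics/ and viewed, at most 10 in all, crops included, and the job is handed in when it is done.

Besides the shell and the picture viewer there is one more tool, called after "Request:" as a command line: name --argument value ..., lists and objects as JSON in quotes. move_arm: Moves the arm, as the interface text tells. Its arguments: {"type":"object","properties":{"moves":{"type":"array","items":{"type":"array"}},"force":{"type":"number"}},"required":["moves"]}

```bash
mkdir -p pics; ls; python3 - <<'E'
from workcell import r
import cv2,numpy as np
for n in("scene","top"):
    p,d=r.read_camera(n); cv2.imwrite(f"pics/{n}0.png",p); np.save(f"{n}0.npy",d); c=r.camera_params(n); print(n,c)
s=r.read_state();print(s['t'],s['eef_pos'],s['eef_rot'],s['opening'])
E
```

```text
pics
scene {'vfov': 43.75586777674781, 'cx': 274.8176963444999, 'cy': 218.43122545622714, 'camera_from_world': array([[-0.88699366,  0.46164294,  0.0113156 ,  0.47397054],
       [ 0.38725442,  0.75696617, -0.52634231, -0.19017721],
       [-0.25154774, -0.46248028, -0.85019746,  1.68549595],
       [ 0.        ,  0.        ,  0.        ,  1.        ]])}
top {'vfov': 51.3522088645181, 'cx': 271.60256153101625, 'cy': 214.85409689107655, 'camera_from_world': array([[-0.01820892, -0.99981011, -0.00694113,  0.04116887],
       [-0.9802702 ,  0.01921881, -0.19672562,  0.57518578],
       [ 0.19682167,  0.00322202, -0.98043401,  1.19518628],
       [ 0.        ,  0.        ,  0.        ,  1.        ]])}
0.1 [ 0.25408348 -0.59789554  0.23074273] [-3.07738228e+00 -6.26774556e-01  3.08694180e-04] 0.0851525167651993
```

View pics/scene0.png

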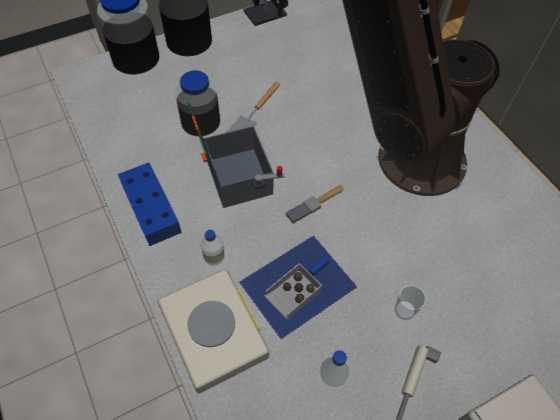

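View pics/top0.png

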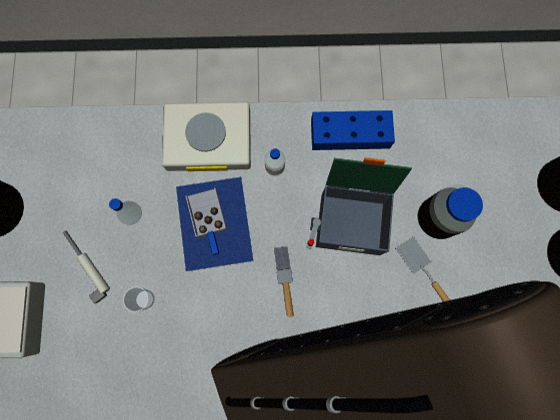

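The top picture shows the bin at about (355,220) with its lid open and hinge far side, latch knob at (311,243), tray at (208,215) with its handle at (213,243) towards the robot, brush at (284,280) between them, bottle at (275,160). Next I measure poses.

```bash
cat > h.py <<'E'
from workcell import r
import cv2,numpy as np
from scipy.spatial.transform import Rotation as R
def cam(n):
    c=r.camera_params(n); f=210/np.tan(np.radians(c['vfov']/2))
    if n=='wrist':
        s=r.read_state(); T=np.eye(4);T[:3,:3]=R.from_rotvec(s['eef_rot']).as_matrix();T[:3,3]=s['eef_pos']
        return f,c['cx'],c['cy'],T@c['hand_eye']
    return f,c['cx'],c['cy'],np.linalg.inv(c['camera_from_world'])
def shot(n):
    C=cam(n);p,d=r.read_camera(n);return p,cloud(d,C),C
def cloud(d,C):
    f,cx,cy,T=C;v,u=np.mgrid[:420,:560]
    P=np.stack([(u-cx)/f*d,(v-cy)/f*d,d],-1)@T[:3,:3].T+T[:3,3];P[d==0]=np.nan;return P
def onplane(C,uv,z):
    f,cx,cy,T=C;uv=np.atleast_2d(uv).astype(float)
    D=np.c_[(uv[:,0]-cx)/f,(uv[:,1]-cy)/f,np.ones(len(uv))]@T[:3,:3].T;o=T[:3,3]
    return o+D*((z-o[2])/D[:,2])[:,None]
def mask(n,l,k=0):
    o=r.outline_of(n,l);return (o[k]['pixels'],round(o[k]['score'],2)) if o else (np.zeros((420,560),bool),0)
def rect(xy):
    (c,wh,a)=cv2.minAreaRect(xy.astype(np.float32));return np.round(c,4),np.round(wh,4),round(a,2)
E
python3 - <<'E'
from h import *
np.set_printoptions(precision=4,suppress=True)
for cn in('top','scene'):
    p,P,C=shot(cn); print(cn)
    for l in('tray','mat','bin','lid','latch','bottle','brush','soil_jar','flask','beaker','spatula'):
        m,s=mask(cn,l); Q=P[m];Q=Q[~np.isnan(Q[:,0])]
        if len(Q)<5: print(l,s,'none');continue
        print(l,s,len(Q),'pct z',np.percentile(Q[:,2],[2,50,98]),'rect',rect(Q[:,:2]))
        hsv=cv2.cvtColor(p,cv2.COLOR_BGR2HSV)
        if l=='tray':
            b=m&(hsv[...,0]>100)&(hsv[...,0]<130)&(hsv[...,1]>120)&(P[...,2]>.04)
            print(' handle',b.sum(),np.nanmedian(P[b],0),rect(P[b][:,:2]) if b.sum()>4 else'')
            q=Q[Q[:,2]>.03];print(' upper',rect(q[:,:2]))
        if l=='bin':
            q=Q[(Q[:,2]>.1)&(Q[:,2]<.118)];print(' rim',len(q),rect(q[:,:2]),np.median(q[:,2]))
        if l=='lid':
            c=Q.mean(0);_,_,V=np.linalg.svd(Q-c,full_matrices=False);print(' c',c,'n',V[2],'top',Q[Q[:,2].argmax()])
            o=m&(hsv[...,0]<20)&(hsv[...,1]>150);print(' tab',np.nanmedian(P[o],0),o.sum())
        if l=='latch':
            k=m&((hsv[...,0]<6)|(hsv[...,0]>172))&(hsv[...,1]>150);print(' knob',k.sum(),np.nanmedian(P[k],0),np.nanmax(P[k][:,2]) if k.any() else '')
E
```

```text
top
tray 0.81 1303 pct z [0.0006 0.0118 0.0616] rect (array([0.566 , 0.2204]), array([0.2017, 0.0978]), 14.46)
 handle 154 [0.5003 0.1981 0.0588] (array([0.5003, 0.1992]), array([0.064 , 0.0185]), 15.82)
 upper (array([0.5602, 0.2152]), array([0.1877, 0.0901]), 14.8)
mat 0.36 65 pct z [0.0032 0.0237 0.0422] rect (array([0.5439, 0.2366]), array([0.0298, 0.0262]), 1.57)
bin 0.77 6894 pct z [-0.0012  0.0649  0.2687] rect (array([ 0.6042, -0.2193]), array([0.2276, 0.3656]), 66.73)
 rim 599 (array([ 0.5577, -0.1894]), array([0.2176, 0.1637]), 81.25) 0.10832159305408728
lid 0.64 2260 pct z [0.1057 0.2027 0.2854] rect (array([ 0.6948, -0.2583]), array([0.2596, 0.1403]), 81.26)
 c [ 0.6478 -0.2158  0.1972] n [-0.992   0.1244  0.0213] top [ 0.6569 -0.2258  0.2911]
 tab [ 0.6575 -0.2183  0.2807] 115
latch 0.71 183 pct z [0.0778 0.1269 0.1605] rect (array([ 0.5102, -0.0825]), array([0.0215, 0.0847]), 72.96)
 knob 34 [ 0.4815 -0.07    0.1572] 0.16326789746068715
bottle 0.97 407 pct z [0.0177 0.0892 0.1311] rect (array([0.7336, 0.0202]), array([0.0551, 0.0529]), 79.29)
brush 0.62 2242 pct z [0.11
[... 1365 characters left out ...]
542  0.0921] rect (array([0.3269, 0.3862]), array([0.123 , 0.0724]), 27.5)
 knob 0 [nan nan nan] 
bottle 0.62 595 pct z [0.0068 0.0838 0.1318] rect (array([0.7429, 0.0235]), array([0.0495, 0.0572]), 62.67)
brush 0.89 607 pct z [0.005  0.0171 0.0239] rect (array([ 0.3939, -0.007 ]), array([0.2007, 0.0444]), 8.37)
soil_jar 0.87 2323 pct z [0.0016 0.1389 0.1923] rect (array([ 0.5796, -0.4561]), array([0.5432, 0.1361]), 75.69)
flask 0.68 746 pct z [0.0076 0.0517 0.1325] rect (array([0.6004, 0.4587]), array([0.0657, 0.0804]), 76.9)
beaker 0.81 842 pct z [-0.0013  0.0536  0.0921] rect (array([0.325 , 0.3893]), array([0.1225, 0.0739]), 31.28)
spatula 0.66 418 pct z [-0.0029  0.0068  0.0228] rect (array([ 0.376 , -0.4278]), array([0.2709, 0.0643]), 24.18)
  return np.nanmean(a, axis, out=out, keepdims=keepdims)
```

```bash
cat >> h.py <<'E'
def Rt(head,a):
    """tool orientation on tray: heading deg, a = deg the fingers lean towards the spout"""
    h,a=np.radians([head,a]);f=np.array([np.cos(h),np.sin(h),0]);y=np.array([-f[1],f[0],0])
    z=np.sin(a)*f-np.cos(a)*np.array([0,0,1]);return np.c_[np.cross(y,z),y,z]
def Rd(yaw): # tool down, tool x at yaw
    h=np.radians(yaw);x=np.array([np.cos(h),np.sin(h),0]);z=np.array([0,0,-1.]);return np.c_[x,np.cross(z,x),z]
def rows(path,start=None,vmax=4.9,wmax=8.5):
    """path: list of (pos,Rot[,n]); prints rows of shift cm/turn deg in tool axes, resyncing on rounded numbers"""
    s=r.read_state();p=np.array(s['eef_pos']);M=R.from_rotvec(s['eef_rot']).as_matrix()
    if start: p,M=np.array(start[0]),start[1]
    out=[]
    for w in path:
        q,N=np.array(w[0]),w[1];rv=R.from_matrix(M.T@N).as_rotvec();p0,M0=p.copy(),M.copy()
        n=max(1,int(np.ceil(max(np.linalg.norm(q-p)*100/vmax,np.degrees(np.linalg.norm(rv))/wmax))))
        if len(w)>2:n=max(n,w[2])
        for i in range(1,n+1):
            t=p0+(q-p0)*i/n;T=M0@R.from_rotvec(rv*i/n).as_matrix()
            d=np.round(M.T@(t-p)*100,1)+0.;g=np.round(np.degrees(R.from_matrix(M.T@T).as_rotvec()),1)+0.
            out.append((d.tolist(),g.tolist()));p=p+M@(d/100);M=M@R.from_rotvec(np.radians(g)).as_matrix()
    for i in range(0,len(out),8):print(','.join(f"[{a},{b},J]" for a,b in out[i:i+8]).replace(' ',''))
    print('end',np.round(p,4))
E
python3 - <<'E'
from h import *
from scipy.optimize import least_squares
np.set_printoptions(precision=4,suppress=True)
Q=[]
for n in('top','scene'):
    P=cloud(np.load(n+'0.npy'),cam(n)).reshape(-1,3)
    P=P[(P[:,2]>.1)&(P[:,2]<.117)&(abs(P[:,0]-.56)<.14)&(abs(P[:,1]+.19)<.14)];Q.append(P)
    print(n,len(P))
def f(v,P):
    c,s=np.cos(v[2]),np.sin(v[2]);d=P[:,:2]-v[:2];x=d@[c,s];y=d@[-s,c]
    ax,ay=abs(x)-.078,abs(y)-.093
    return np.where((ax>0)|(ay>0),np.hypot(np.maximum(ax,0),np.maximum(ay,0)),np.maximum(ax,ay))
for P in Q+[np.vstack(Q)]:
    o=least_squares(f,[.567,-.19,-.14],args=(P,),loss='soft_l1',f_scale=.003);print(o.x,np.degrees(o.x[2]),np.median(abs(o.fun)))
x,y,a=o.x;B=np.array([[np.cos(a),-np.sin(a)],[np.sin(a),np.cos(a)]])
piv=[x,y]+B@[-.03,.109];k=np.array([.4815,-.07]);print('pivot',piv,'knob dist',np.linalg.norm(k-piv),'knob in bin',B.T@(k-[x,y]))
print('hinge',[x,y]+B@[.08,0],'tab in bin',B.T@(np.array([.6575,-.2183])-[x,y]))
# approach
al=20;h=14.8;g=np.array([.502,.198,.048]);T=Rt(h,al)
tcp=g+T[:,2]*.019;print('grasp tcp',tcp)
rows([([.40,-.45,.30],Rd(23.1+50)),([.46,.0,.30],Rd(23.1+120)),(tcp-T[:,2]*.12,T)])
E
```

```text
top 611
scene 515
[ 0.5546 -0.201  -0.1537] -8.803507304812609 0.001504459702740213
[ 0.5565 -0.2024 -0.161 ] -9.22616323269447 0.0018855754928294305
[ 0.5552 -0.2017 -0.1579] -9.047273291317515 0.0018106737064829542
pivot [ 0.5427 -0.0893] knob dist 0.06418369813499 knob in bin [-0.0935  0.1184]
hinge [ 0.6342 -0.2142] tab in bin [ 0.1036 -0.0003]
grasp tcp [0.5083 0.1997 0.0301]
[[3.2,-1.3,-1.1],[0.0,0.0,-8.3],J],[[3.4,-0.9,-1.2],[0.0,0.0,-8.4],J],[[3.4,-0.3,-1.1],[0.0,0.0,-8.3],J],[[3.5,0.1,-1.2],[0.0,0.0,-8.4],J],[[3.4,0.7,-1.1],[0.0,0.0,-8.3],J],[[3.2,1.1,-1.2],[0.0,0.0,-8.4],J],[[4.5,-0.7,0.0],[0.0,0.0,-7.0],J],[[4.5,-0.2,0.0],[0.0,0.0,-7.0],J]
[[4.6,0.4,0.0],[0.0,0.0,-7.0],J],[[4.4,0.9,0.0],[0.0,0.0,-7.0],J],[[4.3,1.5,0.0],[0.0,0.0,-7.0],J],[[4.1,1.9,0.0],[0.0,0.0,-7.0],J],[[3.8,2.5,0.0],[0.0,0.0,-7.0],J],[[3.5,2.9,0.0],[0.0,0.0,-7.0],J],[[3.1,3.3,0.0],[0.0,0.0,-7.0],J],[[2.7,3.7,0.0],[0.0,0.0,-7.0],J]
[[1.5,2.2,2.2],[-1.3,-2.7,-7.3],J],[[1.4,2.4,2.3],[-1.3,-2.6,-7.3],J],[[1.1,2.5,2.2],[-1.3,-2.7,-7.3],J],[[0.9,2.5,2.3],[-1.3,-2.6,-7.3],J],[[0.7,2.6,2.2],[-1.2,-2.7,-7.3],J],[[0.5,2.7,2.3],[-1.3,-2.7,-7.3],J],[[0.2,2.6,2.3],[-1.3,-2.6,-7.3],J]
end [0.4685 0.1895 0.1433]
```

Request:
move_arm --moves '[[[3.2, -1.3, -1.1], [0, 0, -8.3], 1], [[3.4, -0.9, -1.2], [0, 0, -8.4], 1], [[3.4, -0.3, -1.1], [0, 0, -8.3], 1], [[3.5, 0.1, -1.2], [0, 0, -8.4], 1], [[3.4, 0.7, -1.1], [0, 0, -8.3], 1], [[3.2, 1.1, -1.2], [0, 0, -8.4], 1], [[4.5, -0.7, 0], [0, 0, -7], 1], [[4.5, -0.2, 0], [0, 0, -7], 1]]'

```text
t: 2.1
eef_pos: [0.4123, -0.3593, 0.3004]
eef_rot: [2.271, 2.17, 0.0]
ft_force: [0.1, 1.2, 0.4]
opening: 0.0854
grasp_force: 0.0
```

Request:
move_arm --moves '[[[4.6, 0.4, 0], [0, 0, -7], 1], [[4.4, 0.9, 0], [0, 0, -7], 1], [[4.3, 1.5, 0], [0, 0, -7], 1], [[4.1, 1.9, 0], [0, 0, -7], 1], [[3.8, 2.5, 0], [0, 0, -7], 1], [[3.5, 2.9, 0], [0, 0, -7], 1], [[3.1, 3.3, 0], [0, 0, -7], 1], [[2.7, 3.7, 0], [0, 0, -7], 1]]'

```text
t: 2.9
eef_pos: [0.4602, 0.0018, 0.3006]
eef_rot: [0.986, 2.982, 0.0]
ft_force: [1.3, -0.4, -0.3]
opening: 0.0854
grasp_force: 0.0
```

Request:
move_arm --moves '[[[1.5, 2.2, 2.2], [-1.3, -2.7, -7.3], 1], [[1.4, 2.4, 2.3], [-1.3, -2.6, -7.3], 1], [[1.1, 2.5, 2.2], [-1.3, -2.7, -7.3], 1], [[0.9, 2.5, 2.3], [-1.3, -2.6, -7.3], 1], [[0.7, 2.6, 2.2], [-1.2, -2.7, -7.3], 1], [[0.5, 2.7, 2.3], [-1.3, -2.7, -7.3], 1], [[0.2, 2.6, 2.3], [-1.3, -2.6, -7.3], 1], [[0, 0, 0], [0, 0, 0], 1]]'

```text
t: 3.7
eef_pos: [0.4663, 0.1909, 0.1408]
eef_rot: [-0.369, 2.773, 0.063]
ft_force: [0.2, 0.1, -0.7]
opening: 0.0854
grasp_force: 0.0
```

Tracking is good. Close check with the wrist camera.

```bash
python3 - <<'E'
from h import *
np.set_printoptions(precision=4,suppress=True)
p,P,C=shot('wrist');cv2.imwrite('pics/w1.png',p)
s=r.read_state();print(s['joint_positions'])
m,sc=mask('wrist','tray');hsv=cv2.cvtColor(p,cv2.COLOR_BGR2HSV)
b=(hsv[...,0]>100)&(hsv[...,0]<130)&(hsv[...,1]>120)&(P[...,2]>.045)&(P[...,2]<.07)
print(sc,b.sum(),np.nanmedian(P[b],0),rect(P[b][:,:2]))
q=P[(P[...,2]>.03)&(P[...,2]<.05)&(np.hypot(P[...,0]-.56,P[...,1]-.21)<.09)];print('walls',len(q),rect(q[:,:2]))
E
```

```text
[ 0.349   0.2969  2.297  -0.1518  0.2057 -1.338 ]
0.74 2331 [0.4896 0.1947 0.0609] (array([0.4998, 0.1968]), array([0.0664, 0.0179]), 14.81)
walls 2755 (array([0.5839, 0.2182]), array([0.1101, 0.0904]), 14.6)
```

View pics/w1.png

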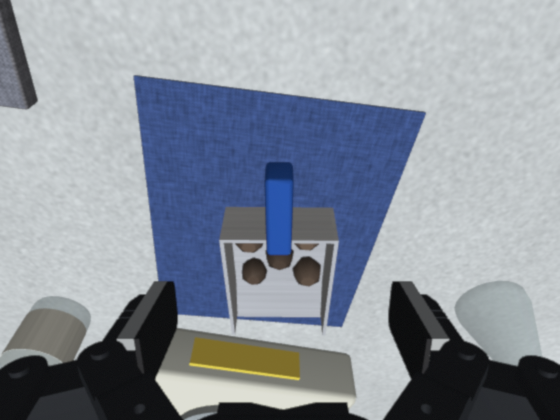

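```bash
python3 - <<'E'
from h import *
T=Rt(14.7,8);g=np.array([.500,.197,.049]);tcp=g+T[:,2]*.019
rows([(tcp-T[:,2]*.09,T),(tcp,T,3)])
E
```

```text
[[-0.7,0.0,1.5],[0.0,5.9,0.0],J],[[-0.8,-0.1,1.4],[0.0,6.0,0.0],J],[[0.0,0.0,3.0],[0.0,0.0,0.0],J],[[0.0,0.0,3.0],[0.0,0.0,0.0],J],[[0.0,0.0,3.0],[0.0,0.0,0.0],J]
end [0.5024 0.1975 0.0305]
```

Request:
move_arm --moves '[[[-0.7, 0, 1.5], [0, 5.9, 0], 1], [[-0.8, -0.1, 1.4], [0, 6, 0], 1], [[0, 0, 3], [0, 0, 0], 1], [[0, 0, 3], [0, 0, 0], 1], [[0, 0, 3], [0, 0, 0], 1], [[0, 0, 0], [0, 0, 0], 1]]' --force 100

```text
t: 4.4
eef_pos: [0.5028, 0.1964, 0.0291]
eef_rot: [-0.381, 2.981, 0.026]
ft_force: [-0.0, -0.0, 0.1]
opening: 0.0855
grasp_force: 0.0
```

Request:
move_arm --moves '[[[0, 0, 0], [0, 0, 0], -1], [[0, 0, 0], [0, 0, 0], -1], [[0, 0, 0], [0, 0, 0], -1], [[0, 0, 0], [0, 0, 0], -1], [[0, 0, 0], [0, 0, 0], -1], [[0, 0, 0], [0, 0, 0], -1], [[0, 0, 0], [0, 0, 0], -1]]'

```text
t: 5.1
eef_pos: [0.5033, 0.1977, 0.0319]
eef_rot: [-0.385, 2.976, 0.027]
ft_force: [-4.9, -1.6, 17.9]
opening: 0.0163
grasp_force: 97.7
```

```bash
cat >> h.py <<'E'
BIN=np.array([.5552,-.2017]);BY=np.radians(-9.05);B=np.array([[np.cos(BY),-np.sin(BY)],[np.sin(BY),np.cos(BY)]])
def pour(lb,z,th,al=8,head=-99.05):
    h,t=np.radians([head,th]);f=np.array([np.cos(h),np.sin(h),0]);Z=np.array([0,0,1.])
    tx=np.cos(t)*f-np.sin(t)*Z;tz=np.sin(t)*f+np.cos(t)*Z
    lip=np.r_[BIN+B@lb,z];T=Rt(head,al-th);return lip-.1695*tx+.027*tz+T[:,2]*.019,T
E
python3 - <<'E'
from h import *
p=r.read_state();p0=np.array(p['eef_pos'])
w=pour([0,.04],.2,0);print(w[0])
rows([(p0+[0,0,.04],Rt(14.7,8),3),([.50,.19,.24],Rt(14.7,8),5),([.50,.10,.24],Rt(-42,8),12),(w[0],w[1],12)])
E
```

```text
[0.58773764 0.00258066 0.20818491]
[[-0.2,0.0,-1.3],[0.0,0.0,0.0],J],[[-0.2,0.0,-1.3],[0.0,0.1,0.0],J],[[-0.2,0.0,-1.4],[0.0,0.0,0.1],J],[[-0.4,-0.1,-3.3],[0.0,0.0,0.0],J],[[-0.3,-0.2,-3.4],[0.0,0.0,0.0],J],[[-0.4,-0.1,-3.3],[0.0,0.0,0.0],J],[[-0.3,-0.1,-3.3],[0.0,0.0,0.0],J],[[-0.4,-0.2,-3.4],[0.0,0.0,0.0],J]
[[0.2,-0.7,0.0],[0.7,0.0,4.7],J],[[0.1,-0.8,0.0],[0.6,0.0,4.7],J],[[0.1,-0.7,0.0],[0.7,0.0,4.6],J],[[0.0,-0.7,0.0],[0.6,0.0,4.7],J],[[-0.1,-0.8,0.0],[0.7,0.0,4.7],J],[[-0.1,-0.7,0.0],[0.7,0.0,4.7],J],[[-0.2,-0.8,0.0],[0.6,0.0,4.6],J],[[-0.2,-0.7,0.0],[0.7,0.0,4.7],J]
[[-0.3,-0.7,0.1],[0.6,0.0,4.7],J],[[-0.3,-0.6,0.0],[0.7,0.0,4.7],J],[[-0.4,-0.6,0.1],[0.7,0.0,4.6],J],[[-0.5,-0.6,0.1],[0.6,0.0,4.7],J],[[-1.0,-0.1,0.4],[0.7,0.0,4.7],J],[[-1.1,0.0,0.4],[0.6,0.0,4.7],J],[[-1.0,0.0,0.4],[0.7,0.0,4.7],J],[[-1.1,0.2,0.4],[0.7,0.0,4.7],J]
[[-1.0,0.2,0.5],[0.6,0.0,4.7],J],[[-1.0,0.3,0.4],[0.7,0.0,4.7],J],[[-0.9,0.4,0.4],[0.7,0.0,4.8],J],[[-0.9,0.5,0.4],[0.6,0.0,4.7],J],[[-0.9,0.6,0.3],[0.7,0.0,4.7],J],[[-0.8,0.7,0.4],[0.7,0.0,4.7],J],[[-0.8,0.7,0.4],[0.6,0.0,4.7],J],[[-0.7,0.8,0.4],[0.7,0.0,4.7],J]
end [0.5878 0.0029 0.2078]
```

Request:
move_arm --moves '[[[-0.2, 0, -1.3], [0, 0, 0], -1], [[-0.2, 0, -1.3], [0, 0.1, 0], -1], [[-0.2, 0, -1.4], [0, 0, 0.1], -1], [[-0.4, -0.1, -3.3], [0, 0, 0], -1], [[-0.3, -0.2, -3.4], [0, 0, 0], -1], [[-0.4, -0.1, -3.3], [0, 0, 0], -1], [[-0.3, -0.1, -3.3], [0, 0, 0], -1], [[-0.4, -0.2, -3.4], [0, 0, 0], -1]]'

```text
t: 5.9
eef_pos: [0.499, 0.1893, 0.2406]
eef_rot: [-0.383, 2.98, 0.027]
ft_force: [1.0, 0.0, -2.6]
opening: 0.0163
grasp_force: 97.9
```

```bash
python3 - <<'E'
from h import *
p,P,C=shot('scene');cv2.imwrite('pics/s2.png',p[150:400,180:480])
p,P,C=shot('wrist');hsv=cv2.cvtColor(p,cv2.COLOR_BGR2HSV);s=r.read_state()
c=R.from_rotvec(s['eef_rot']).as_matrix();Q=(P-s['eef_pos'])@c # tool frame
m,sc=mask('wrist','tray');q=P[m];q=q[~np.isnan(q[:,0])];print(sc,s['eef_pos'],s['opening'],s['grasp_force'],len(q),np.percentile(q[:,2],[1,10,50,90,99]))
h=np.radians(14.7);u=(q[:,:2]-s['eef_pos'][:2])@[np.cos(h),np.sin(h)]
for a in(-.02,.0,.03,.04,.08,.12):
    k=(u>a)&(u<a+.02);print(a,k.sum(),np.percentile(q[k,2],[5,50,95]) if k.any() else'')
E
```

```text
0.85 [0.50179579 0.19003704 0.24370716] 0.016231893052443283 98.0963122844696 10274 [0.21986655 0.2221583  0.27440055 0.27551131 0.27608689]
-0.02 1960 [0.27396977 0.27502513 0.27586061]
0.0 1657 [0.27399156 0.27504188 0.27580715]
0.03 788 [0.21940289 0.23150524 0.24338056]
0.04 0 
0.08 273 [0.22068309 0.22132005 0.22206062]
0.12 28 [0.22038403 0.22128415 0.22195828]
```

View pics/s2.png

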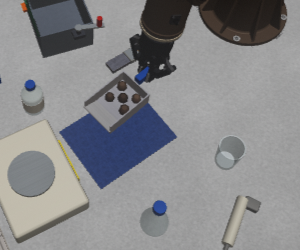

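The crop shows the tray lifted level, handle in the gripper at (145,75), five stones inside.

Request:
move_arm --moves '[[[0.2, -0.7, 0], [0.7, 0, 4.7], -1], [[0.1, -0.8, 0], [0.6, 0, 4.7], -1], [[0.1, -0.7, 0], [0.7, 0, 4.6], -1], [[0, -0.7, 0], [0.6, 0, 4.7], -1], [[-0.1, -0.8, 0], [0.7, 0, 4.7], -1], [[-0.1, -0.7, 0], [0.7, 0, 4.7], -1], [[-0.2, -0.8, 0], [0.6, 0, 4.6], -1], [[-0.2, -0.7, 0], [0.7, 0, 4.7], -1]]'

```text
t: 6.85
eef_pos: [0.4988, 0.129, 0.2379]
eef_rot: [0.607, 2.945, -0.045]
ft_force: [0.2, 0.4, -2.9]
opening: 0.0166
grasp_force: 98.1
```

Request:
move_arm --moves '[[[-0.3, -0.7, 0.1], [0.6, 0, 4.7], -1], [[-0.3, -0.6, 0], [0.7, 0, 4.7], -1], [[-0.4, -0.6, 0.1], [0.7, 0, 4.6], -1], [[-0.5, -0.6, 0.1], [0.6, 0, 4.7], -1], [[-1.0, -0.1, 0.4], [0.7, 0, 4.7], -1], [[-1.1, 0, 0.4], [0.6, 0, 4.7], -1], [[-1.0, 0, 0.4], [0.7, 0, 4.7], -1], [[-1.1, 0.2, 0.4], [0.7, 0, 4.7], -1]]'

```text
t: 7.65
eef_pos: [0.5291, 0.067, 0.227]
eef_rot: [1.537, 2.602, -0.112]
ft_force: [0.4, 0.5, -2.8]
opening: 0.0163
grasp_force: 98.1
```

Request:
move_arm --moves '[[[-1.0, 0.2, 0.5], [0.6, 0, 4.7], -1], [[-1.0, 0.3, 0.4], [0.7, 0, 4.7], -1], [[-0.9, 0.4, 0.4], [0.7, 0, 4.8], -1], [[-0.9, 0.5, 0.4], [0.6, 0, 4.7], -1], [[-0.9, 0.6, 0.3], [0.7, 0, 4.7], -1], [[-0.8, 0.7, 0.4], [0.7, 0, 4.7], -1], [[-0.8, 0.7, 0.4], [0.6, 0, 4.7], -1], [[-0.7, 0.8, 0.4], [0.7, 0, 4.7], -1]]'

```text
t: 8.45
eef_pos: [0.587, 0.0026, 0.2048]
eef_rot: [2.322, 1.975, -0.167]
ft_force: [-0.0, -0.1, -3.0]
opening: 0.0166
grasp_force: 98.1
```

```bash
python3 - <<'E'
from h import *
s=r.read_state();print(s['joint_positions'].round(3) if hasattr(s['joint_positions'],'round') else s['joint_positions'],s['eef_pos'],(Rt(-99.05,8).T@R.from_rotvec(s['eef_rot']).as_matrix()).round(3).tolist())
L=[]
for th in range(4,77,4):
    L.append(pour([0,.04],.2-.04*th/76,th)+(1,))
rows(L)
E
```

```text
[ 0.04   0.441  1.749 -0.164  0.99   0.294] [0.58704394 0.00264358 0.20484816] [[1.0, -0.003, -0.001], [0.003, 1.0, -0.004], [0.001, 0.004, 1.0]]
[[-0.3,0.1,-1.3],[-0.2,4.1,-0.2],J],[[-0.2,0.0,-0.9],[0.0,4.0,0.0],J],[[-0.3,0.0,-0.9],[0.0,4.0,0.0],J],[[-0.2,0.0,-0.9],[0.0,4.0,0.0],J],[[-0.3,0.0,-1.0],[0.0,4.0,0.0],J],[[-0.3,0.0,-0.9],[0.0,4.0,0.0],J],[[-0.4,0.0,-0.9],[0.0,4.0,0.0],J],[[-0.3,0.0,-1.0],[0.0,4.0,0.0],J]
[[-0.3,0.0,-0.9],[0.0,4.0,0.0],J],[[-0.4,0.0,-1.0],[0.0,4.0,0.0],J],[[-0.4,0.0,-0.9],[0.0,4.0,0.0],J],[[-0.3,0.0,-1.0],[0.0,4.0,0.0],J],[[-0.4,0.0,-1.0],[0.0,4.0,0.0],J],[[-0.4,0.0,-1.0],[0.0,4.0,0.0],J],[[-0.4,0.0,-1.0],[0.0,4.0,0.0],J],[[-0.5,0.0,-1.0],[0.0,4.0,0.0],J]
[[-0.4,0.0,-1.0],[0.0,4.0,0.0],J],[[-0.5,0.0,-1.0],[0.0,4.0,0.0],J],[[-0.4,0.0,-1.1],[0.0,4.0,0.0],J]
end [ 0.567  -0.1306  0.324 ]
```

Request:
move_arm --moves '[[[-0.3, 0.1, -1.3], [-0.2, 4.1, -0.2], -1], [[-0.2, 0, -0.9], [0, 4, 0], -1], [[-0.3, 0, -0.9], [0, 4, 0], -1], [[-0.2, 0, -0.9], [0, 4, 0], -1], [[-0.3, 0, -1], [0, 4, 0], -1], [[-0.3, 0, -0.9], [0, 4, 0], -1]]'

```text
t: 9.05
eef_pos: [0.5854, -0.0144, 0.2637]
eef_rot: [-2.234, -1.913, -0.319]
ft_force: [-0.3, -0.3, -3.3]
opening: 0.0164
grasp_force: 98.2
```

```bash
python3 - <<'E'
from h import *
p,P,C=shot('scene');q,_,_=shot('top')
cv2.imwrite('pics/s3.png',np.vstack([cv2.resize(p[100:260,160:380],None,fx=2,fy=2)[:,:440],cv2.resize(q[130:260,220:440],None,fx=2,fy=2)]))
E
```

```text
(no output)
```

View pics/s3.png

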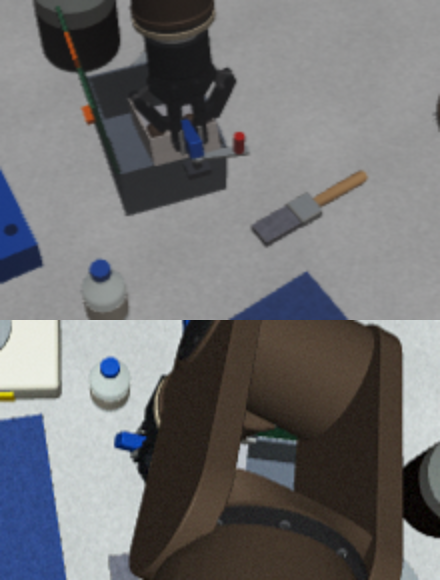

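The scene half shows the tray over the bin, spout reaching inside at about (150,140), handle at (190,135), knob clear at (238,140). I continue the pour.

Request:
move_arm --moves '[[[-0.4, 0, -0.9], [0, 4, 0], -1], [[-0.3, 0, -1], [0, 4, 0], -1], [[-0.3, 0, -0.9], [0, 4, 0], -1], [[-0.4, 0, -1], [0, 4, 0], -1], [[-0.4, 0, -0.9], [0, 4, 0], -1], [[-0.3, 0, -1], [0, 4, 0], -1], [[-0.4, 0, -1], [0, 4, 0], -1], [[-0.4, 0, -1], [0, 4, 0], -1]]'

```text
t: 9.95
eef_pos: [0.5757, -0.0764, 0.3146]
eef_rot: [-1.873, -1.604, -0.835]
ft_force: [-0.1, -0.2, -1.9]
opening: 0.0166
grasp_force: 98.6
```

Request:
move_arm --moves '[[[-0.4, 0, -1], [0, 4, 0], -1], [[-0.5, 0, -1], [0, 4, 0], -1], [[-0.4, 0, -1], [0, 4, 0], -1], [[-0.5, 0, -1], [0, 4, 0], -1], [[-0.4, 0, -1.1], [0, 4, 0], -1], [[0, 0, 0], [0, 0, 0], -1], [[0, 0, 0], [0, 0, 0], -1], [[0, 0, 0], [0, 0, 0], -1]]'

```text
t: 10.75
eef_pos: [0.5679, -0.1295, 0.3256]
eef_rot: [-1.62, -1.39, -1.092]
ft_force: [0.1, 0.2, -2.0]
opening: 0.016
grasp_force: 98.7
```

```bash
python3 - <<'E'
from h import *
p,P,C=shot('scene');q,_,_=shot('wrist');s=r.read_state();print(s['joint_positions'],s['eef_pos'])
cv2.imwrite('pics/s4.png',np.hstack([cv2.resize(p[90:230,160:340],None,fx=2.2,fy=2.2)[:300],cv2.resize(q,(400,300))]))
for c in('scene','wrist'): 
    for o in r.outline_of(c,'stone1'): print(c,round(o['score'],2),np.round(o['extent']))
E
```

```text
[-0.78309662  0.68742986  1.58835675  0.86447011  1.74361963 -0.89803109] [ 0.56795667 -0.12955767  0.32623048]
scene 0.73 [409. 302.  32.  36.]
scene 0.63 [218. 160.   8.  10.]
scene 0.62 [233. 175.   3.   8.]
scene 0.61 [240. 161.   5.  10.]
scene 0.45 [418. 382.  42.  76.]
scene 0.39 [250. 157.   6.   7.]
scene 0.36 [241. 134.  36.  49.]
wrist 0.43 [434. 369. 108. 101.]
```

View pics/s4.png

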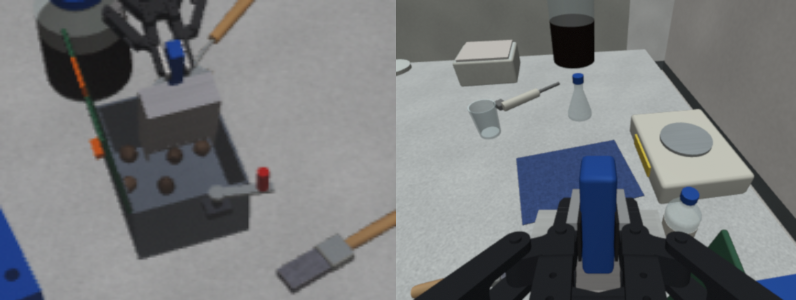

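All five stones are in the bin (left half: (128,153), (174,155), (201,146), (127,184), (166,184)), tray empty. Now take the tray back.

```bash
python3 - <<'E'
from h import *
L=[pour([0,.04],.16+.05*(76-th)/76,th)+(1,) for th in range(68,-1,-8)]
L[-1]=pour([0,.04],.21,0)
rows(L+[([.50,.10,.23],Rt(-42,8),8),([.50,.19,.22],Rt(14.7,8),8),([.5033,.1977,.06],Rt(14.7,8),5)])
E
```

```text
[[0.5,-0.1,2.2],[-0.2,-8.0,0.3],J],[[0.7,0.0,2.0],[0.0,-8.0,0.0],J],[[0.7,0.0,2.0],[0.0,-8.0,-0.1],J],[[0.7,0.0,1.9],[0.0,-8.0,0.0],J],[[0.6,0.0,1.9],[0.0,-8.0,0.0],J],[[0.5,0.0,1.9],[0.0,-8.0,0.0],J],[[0.4,0.0,1.8],[0.0,-8.0,0.0],J],[[0.4,0.0,1.8],[0.0,-8.0,0.0],J]
[[0.2,0.0,1.3],[0.0,-6.0,0.0],J],[[0.3,0.0,1.3],[0.1,-6.0,0.0],J],[[1.0,-1.3,-0.3],[-1.0,0.0,-7.1],J],[[1.2,-1.1,-0.3],[-1.0,0.0,-7.0],J],[[1.2,-1.0,-0.3],[-1.0,0.0,-7.1],J],[[1.4,-0.8,-0.4],[-1.0,0.0,-7.0],J],[[1.5,-0.6,-0.3],[-1.0,0.0,-7.1],J],[[1.6,-0.5,-0.4],[-1.0,0.0,-7.1],J]
[[1.6,-0.2,-0.3],[-1.0,0.0,-7.0],J],[[1.6,-0.1,-0.4],[-1.0,0.0,-7.1],J],[[0.8,0.8,0.0],[-1.0,0.0,-7.0],J],[[0.6,1.0,0.1],[-1.0,0.0,-7.0],J],[[0.5,1.0,0.0],[-1.0,0.0,-7.0],J],[[0.4,1.0,0.1],[-0.9,0.0,-7.1],J],[[0.3,1.1,0.1],[-1.0,0.0,-7.0],J],[[0.2,1.1,0.1],[-1.0,0.0,-7.0],J]
[[-0.1,1.2,0.1],[-1.0,0.0,-7.0],J],[[-0.1,1.1,0.1],[-1.0,0.0,-7.0],J],[[0.3,0.1,3.2],[0.0,0.0,0.0],J],[[0.4,0.2,3.2],[0.0,0.0,0.0],J],[[0.3,0.1,3.2],[0.0,0.0,0.0],J],[[0.4,0.1,3.2],[0.0,0.0,0.0],J],[[0.3,0.1,3.1],[0.0,0.0,0.0],J]
end [0.5036 0.1973 0.0605]
```

Request:
move_arm --moves '[[[0.5, -0.1, 2.2], [-0.2, -8, 0.3], -1], [[0.7, 0, 2], [0, -8, 0], -1], [[0.7, 0, 2], [0, -8, -0.1], -1], [[0.7, 0, 1.9], [0, -8, 0], -1], [[0.6, 0, 1.9], [0, -8, 0], -1], [[0.5, 0, 1.9], [0, -8, 0], -1], [[0.4, 0, 1.8], [0, -8, 0], -1], [[0.4, 0, 1.8], [0, -8, 0], -1]]'

```text
t: 11.75
eef_pos: [0.588, -0.0027, 0.2458]
eef_rot: [-2.36, -2.014, -0.084]
ft_force: [-0.9, -0.5, -3.0]
opening: 0.0164
grasp_force: 98.5
```

Request:
move_arm --moves '[[[0.2, 0, 1.3], [0, -6, 0], -1], [[0.3, 0, 1.3], [0.1, -6, 0], -1], [[1, -1.3, -0.3], [-1, 0, -7.1], -1], [[1.2, -1.1, -0.3], [-1, 0, -7], -1], [[1.2, -1, -0.3], [-1, 0, -7.1], -1], [[1.4, -0.8, -0.4], [-1, 0, -7], -1], [[1.5, -0.6, -0.3], [-1, 0, -7.1], -1], [[1.6, -0.5, -0.4], [-1, 0, -7.1], -1]]'

```text
t: 12.55
eef_pos: [0.521, 0.0762, 0.2277]
eef_rot: [1.416, 2.665, -0.097]
ft_force: [-1.0, -0.6, -2.2]
opening: 0.0166
grasp_force: 98.5
```

Request:
move_arm --moves '[[[1.6, -0.2, -0.3], [-1, 0, -7], -1], [[1.6, -0.1, -0.4], [-1, 0, -7.1], -1], [[0.8, 0.8, 0], [-1, 0, -7], -1], [[0.6, 1, 0.1], [-1, 0, -7], -1], [[0.5, 1, 0], [-1, 0, -7], -1], [[0.4, 1, 0.1], [-0.9, 0, -7.1], -1], [[0.3, 1.1, 0.1], [-1, 0, -7], -1], [[0.2, 1.1, 0.1], [-1, 0, -7], -1]]'

```text
t: 13.35
eef_pos: [0.4992, 0.1674, 0.2224]
eef_rot: [-0.02, 3.002, 0.003]
ft_force: [-0.1, 0.4, -2.1]
opening: 0.0163
grasp_force: 98.5
```

Request:
move_arm --moves '[[[-0.1, 1.2, 0.1], [-1, 0, -7], -1], [[-0.1, 1.1, 0.1], [-1, 0, -7], -1], [[0.3, 0.1, 3.2], [0, 0, 0], -1], [[0.4, 0.2, 3.2], [0, 0, 0], -1], [[0.3, 0.1, 3.2], [0, 0, 0], -1], [[0.4, 0.1, 3.2], [0, 0, 0], -1], [[0.3, 0.1, 3.1], [0, 0, 0], -1], [[0, 0, 0], [0, 0, 0], -1]]'

```text
t: 14.15
eef_pos: [0.5015, 0.1967, 0.0578]
eef_rot: [-0.383, 2.984, 0.028]
ft_force: [0.7, -0.2, -1.4]
opening: 0.0167
grasp_force: 98.4
```

```bash
python3 - <<'E'
from h import *
s=r.read_state();print(s['eef_pos'],(Rt(14.7,8).T@R.from_rotvec(s['eef_rot']).as_matrix()).round(3).tolist(),s['ft_force'])
rows([([.5033,.1977,.0305],Rt(14.7,8),4)])
p,P,C=shot('wrist');m,sc=mask('wrist','tray');q=P[m];q=q[~np.isnan(q[:,0])]
h=np.radians(14.7);d=q[:,:2]-s['eef_pos'][:2];u=d@[np.cos(h),np.sin(h)]
for a in(-.02,.0,.02,.08,.1,.12): 
    k=(u>a)&(u<a+.02);print(a,k.sum(),np.percentile(q[k,2],[5,50,95]) if k.any() else'')
E
```

```text
[0.50152661 0.19665399 0.05779363] [[1.0, -0.001, 0.005], [0.001, 1.0, 0.001], [-0.005, -0.001, 1.0]] [ 0.74332758 -0.18189459 -1.41179596]
[[0.0,0.0,0.7],[0.0,-0.1,0.0],J],[[0.1,0.0,0.7],[0.0,-0.1,0.0],J],[[0.0,0.0,0.6],[0.1,0.0,-0.1],J],[[0.1,0.1,0.7],[0.0,-0.1,0.0],J]
end [0.5029 0.1981 0.0308]
-0.02 2118 [0.08562961 0.08696525 0.08787939]
0.0 1733 [0.08554603 0.08673572 0.08766036]
0.02 2453 [0.03132483 0.04734201 0.08695866]
0.08 482 [0.03124957 0.03201059 0.03281226]
0.1 1217 [0.03108574 0.03180105 0.03256696]
0.12 38 [0.03094025 0.03164151 0.03248002]
```

Request:
move_arm --moves '[[[0, 0, 0.7], [0, 0, 0], -1], [[0.1, 0, 0.7], [0, 0, 0], -1], [[0, 0, 0.6], [0, 0, 0], -1], [[0.1, 0, 0.5], [0, 0, 0], -1], [[0, 0, 0], [0, 0, 0], -1], [[0, 0, 0], [0, 0, 0], -1]]'

```text
t: 14.85
eef_pos: [0.5052, 0.1975, 0.0354]
eef_rot: [-0.382, 2.979, 0.029]
ft_force: [-0.3, -0.8, -2.4]
opening: 0.0159
grasp_force: 98.4
```

Request:
move_arm --moves '[[[0, 0, 0], [0, 0, 0], -0.4], [[0, 0, 0], [0, 0, 0], 0], [[0, 0, 0], [0, 0, 0], 1], [[0, 0, 0], [0, 0, 0], 1], [[0, 0, 0], [0, 0, 0], 1], [[0, 0, -3], [0, 0, 0], 1], [[0, 0, -4], [0, 0, 0], 1], [[0, 0, -4], [0, 0, 0], 1]]'

```text
t: 15.65
eef_pos: [0.4897, 0.1932, 0.1452]
eef_rot: [-0.382, 2.98, 0.029]
ft_force: [1.2, 1.1, 0.3]
opening: 0.0856
grasp_force: 0.0
```

```bash
python3 - <<'E'
from h import *
s=r.read_state();print(s['opening'],s['eef_pos'])
p,P,C=shot('wrist');hsv=cv2.cvtColor(p,cv2.COLOR_BGR2HSV)
b=(hsv[...,0]>100)&(hsv[...,0]<130)&(hsv[...,1]>120)&(P[...,2]>.045)&(P[...,2]<.07)
print(np.nanmedian(P[b],0),rect(P[b][:,:2]))
q=P[(P[...,2]>.02)&(P[...,2]<.05)&(np.hypot(P[...,0]-.56,P[...,1]-.21)<.09)];print('walls',np.percentile(q[:,2],98),rect(q[:,:2]))
p,P,C=shot('top');hsv=cv2.cvtColor(p,cv2.COLOR_BGR2HSV)
# lid cloud in bin frame
o=cloud(np.load('top0.npy'),C).reshape(-1,3);d=(o[:,:2]-BIN)@B
k=(abs(d[:,1])<.09)&(d[:,0]>.06)&(d[:,0]<.14)&(o[:,2]>.13)&(o[:,2]<.32)
x,z=d[k,0],o[k,2];f=np.polyfit(z,x,1);print('lid x at z .11,.28',np.polyval(f,[.1105,.28]),np.std(x-np.polyval(f,z)),'zmax',z.max())
b=(hsv[...,0]<20)&(hsv[...,1]>150)&(P[...,2]>.2);print('tab y',((P[b][:,:2]-BIN)@B).mean(0))
# what stands behind the lid
k=(abs(d[:,1])<.11)&(d[:,0]>.13)&(d[:,0]<.35);
for a in(.14,.18,.22,.26,.3):
    j=k&(d[:,0]>a)&(d[:,0]<a+.04);print(a,np.percentile(o[j,2],[50,99]) if j.any() else None)
E
```

```text
0.0856124811703119 [0.48972534 0.19319659 0.14521728]
[0.49516594 0.19466352 0.06096781] (array([0.501 , 0.1959]), array([0.0646, 0.0179]), 14.77)
walls 0.04507188341668712 (array([0.5851, 0.2177]), array([0.1076, 0.0903]), 14.65)
lid x at z .11,.28 [0.07916732 0.10353576] 0.0012833219250300526 zmax 0.2931017801234346
tab y [-0.15970737  0.18668581]
0.14 [-0.00119164  0.00542553]
0.18 [-0.00108672  0.00387456]
0.22 [0.03139245 0.06378941]
0.26 [0.05849034 0.06412782]
0.3 [0.05828966 0.06466902]
```

```bash
cat >> h.py <<'E'
def W(x,y,z): return np.r_[BIN+B@[x,y],z]
def lidp(ph,y=-.03,rho=.14,pen=.0):
    n=np.array([np.sin(ph),np.cos(ph)]);c=np.array([.08,.1105])+rho*np.array([-np.cos(ph),np.sin(ph)])+(.006-pen)*n
    return W(c[0]+.011,y,c[1]),Rd(171)
E
python3 - <<'E'
from h import *
rows([([.50,.10,.33],Rd(185)),(W(.03,0,.37),Rd(171)),(W(.15,-.03,.36),Rd(171)),(W(.15,-.03,.25),Rd(171))])
E
```

```text
[[-0.2,-1.9,-3.6],[0.2,1.7,1.9],J],[[-0.2,-1.8,-3.7],[0.1,1.6,1.9],J],[[-0.1,-1.9,-3.6],[0.2,1.7,2.0],J],[[-0.1,-1.8,-3.6],[0.2,1.7,1.9],J],[[0.0,-1.9,-3.6],[0.1,1.6,1.9],J],[[-0.8,-4.5,-0.6],[0.0,0.0,2.0],J],[[-1.0,-4.4,-0.6],[0.0,0.0,2.0],J],[[-1.1,-4.4,-0.5],[0.0,0.0,2.0],J]
[[-1.3,-4.4,-0.6],[0.0,0.0,2.0],J],[[-1.5,-4.3,-0.6],[0.0,0.0,2.0],J],[[-1.5,-4.2,-0.6],[0.0,0.0,2.0],J],[[-1.8,-4.2,-0.6],[0.0,0.0,2.0],J],[[-4.0,-1.0,0.4],[0.0,0.0,0.0],J],[[-4.0,-1.0,0.3],[0.0,0.0,0.0],J],[[-4.0,-1.1,0.4],[0.0,0.0,0.0],J],[[0.0,0.0,3.7],[0.0,0.0,0.0],J]
[[0.0,0.0,3.6],[0.0,0.0,0.0],J],[[0.0,0.0,3.7],[0.0,0.0,0.0],J]
end [ 0.6988 -0.2553  0.2495]
```

Request:
move_arm --moves '[[[-0.2, -1.9, -3.6], [0.2, 1.7, 1.9], 1], [[-0.2, -1.8, -3.7], [0.1, 1.6, 1.9], 1], [[-0.1, -1.9, -3.6], [0.2, 1.7, 2], 0], [[-0.1, -1.8, -3.6], [0.2, 1.7, 1.9], -1], [[0, -1.9, -3.6], [0.1, 1.6, 1.9], -1], [[-0.8, -4.5, -0.6], [0, 0, 2], -1], [[-1, -4.4, -0.6], [0, 0, 2], -1], [[-1.1, -4.4, -0.5], [0, 0, 2], -1]]' --force 20

```text
t: 16.55
eef_pos: [0.5357, -0.0329, 0.3424]
eef_rot: [-0.029, -3.137, 0.003]
ft_force: [0.6, 0.8, 0.3]
opening: 0.0002
grasp_force: 0.0
```

Request:
move_arm --moves '[[[-1.3, -4.4, -0.6], [0, 0, 2], -1], [[-1.5, -4.3, -0.6], [0, 0, 2], -1], [[-1.5, -4.2, -0.6], [0, 0, 2], -1], [[-1.8, -4.2, -0.6], [0, 0, 2], -1], [[-4, -1, 0.4], [0, 0, 0], -1], [[-4, -1, 0.3], [0, 0, 0], -1], [[-4, -1.1, 0.4], [0, 0, 0], -1], [[0, 0, 0], [0, 0, 0], -1]]'

```text
t: 17.35
eef_pos: [0.7009, -0.2574, 0.3508]
eef_rot: [-0.247, -3.124, 0.002]
ft_force: [-1.0, 0.7, -1.7]
opening: -0.0002
grasp_force: 0.0
```

```bash
python3 - <<'E'
from h import *
s=r.read_state();d=B.T@(np.array(s['eef_pos'][:2])-BIN);print('bin xy',d,s['eef_pos'][2],s['opening'],s['joint_positions'])
p,P,C=shot('scene')
for n in('scene',):
    o=P.reshape(-1,3);q=(o[:,:2]-BIN)@B;k=(abs(q[:,1])<.09)&(q[:,0]>.06)&(q[:,0]<.13)&(o[:,2]>.13)&(o[:,2]<.30)
    print(k.sum(),np.percentile(q[k,0],[5,50,95]),np.percentile(o[k,2],[5,95]))
rows([(W(.15,-.03,.25),Rd(171))]+[lidp(f)+(1,) for f in np.arange(1.75,.0,-.07)]+[lidp(0)+(1,)])
E
```

```text
bin xy [ 0.15264454 -0.03207944] 0.3507566730820425 -0.00020742124195638595 [-0.39069355  0.55443594  1.17544134 -0.00373417  1.41850152 -1.8031483 ]
224 [0.08775025 0.10463389 0.10995631] [0.16000126 0.28992248]
[[0.0,0.1,3.4],[0.0,-0.2,0.0],J],[[0.0,0.0,3.4],[-0.1,-0.1,0.0],J],[[0.0,0.1,3.4],[0.0,-0.2,0.0],J],[[2.8,0.0,0.2],[0.0,0.0,0.0],J],[[1.0,0.0,-0.1],[0.0,0.0,0.0],J],[[1.0,0.0,-0.2],[0.0,0.0,0.0],J],[[1.0,0.0,0.0],[0.0,0.0,0.0],J],[[0.9,0.0,0.0],[0.0,0.0,0.0],J]
[[1.0,0.0,0.1],[0.0,0.0,0.0],J],[[1.0,0.0,0.2],[0.0,0.0,0.0],J],[[0.9,0.0,0.2],[0.0,0.0,0.0],J],[[1.0,0.0,0.3],[0.0,0.0,0.0],J],[[0.9,0.0,0.3],[0.0,0.0,0.0],J],[[0.9,0.0,0.5],[0.0,0.0,0.0],J],[[0.8,0.0,0.4],[0.0,0.0,0.0],J],[[0.8,0.0,0.6],[0.0,0.0,0.0],J]
[[0.8,0.0,0.6],[0.0,0.0,0.0],J],[[0.8,0.0,0.6],[0.0,0.0,0.0],J],[[0.6,0.0,0.7],[0.0,0.0,0.0],J],[[0.7,0.0,0.8],[0.0,0.0,0.0],J],[[0.6,0.0,0.8],[0.0,0.0,0.0],J],[[0.5,0.0,0.8],[0.0,0.0,0.0],J],[[0.5,0.0,0.8],[0.0,0.0,0.0],J],[[0.4,0.0,0.9],[0.0,0.0,0.0],J]
[[0.3,0.0,1.0],[0.0,0.0,0.0],J],[[0.3,0.0,0.9],[0.0,0.0,0.0],J],[[0.2,0.0,0.9],[0.0,0.0,0.0],J],[[0.2,0.0,1.0],[0.0,0.0,0.0],J],[[0.0,0.0,1.0],[0.0,0.0,0.0],J]
end [ 0.5025 -0.2233  0.1165]
```

Request:
move_arm --moves '[[[0, 0.1, 3.4], [0, -0.2, 0], -1], [[0, 0, 3.4], [-0.1, -0.1, 0], -1], [[0, 0.1, 3.4], [0, -0.2, 0], -1], [[1.4, 0, 0.1], [0, 0, 0], -1], [[1.4, 0, 0.1], [0, 0, 0], -1], [[1, 0, -0.1], [0, 0, 0], -1], [[1, 0, -0.2], [0, 0, 0], -1], [[1, 0, 0], [0, 0, 0], -1]]'

```text
t: 18.2
eef_pos: [0.6405, -0.2447, 0.2544]
eef_rot: [0.246, 3.127, -0.002]
ft_force: [1.8, -0.3, 2.2]
opening: 0.0002
grasp_force: 1.0
```

Request:
move_arm --moves '[[[0.9, 0, 0], [0, 0, 0], -1], [[1, 0, 0.1], [0, 0, 0], -1], [[1, 0, 0.2], [0, 0, 0], -1], [[0.9, 0, 0.2], [0, 0, 0], -1], [[1, 0, 0.3], [0, 0, 0], -1], [[0.9, 0, 0.3], [0, 0, 0], -1], [[0.9, 0, 0.5], [0, 0, 0], -1], [[0.8, 0, 0.4], [0, 0, 0], -1]]'

```text
t: 19.0
eef_pos: [0.5669, -0.233, 0.2325]
eef_rot: [0.246, 3.129, -0.001]
ft_force: [0.5, -1.1, -0.8]
opening: 0.0004
grasp_force: 0.6
```

Request:
move_arm --moves '[[[0.8, 0, 0.6], [0, 0, 0], -1], [[0.8, 0, 0.6], [0, 0, 0], -1], [[0.8, 0, 0.6], [0, 0, 0], -1], [[0.6, 0, 0.7], [0, 0, 0], -1], [[0.7, 0, 0.8], [0, 0, 0], -1], [[0.6, 0, 0.8], [0, 0, 0], -1], [[0.5, 0, 0.8], [0, 0, 0], -1], [[0.5, 0, 0.8], [0, 0, 0], -1]]'

```text
t: 19.8
eef_pos: [0.5153, -0.2249, 0.1752]
eef_rot: [0.246, 3.129, -0.001]
ft_force: [0.6, -0.1, 0.9]
opening: -0.0002
grasp_force: 0.3
```

Request:
move_arm --moves '[[[0.4, 0, 0.9], [0, 0, 0], -1], [[0.3, 0, 1], [0, 0, 0], -1], [[0.3, 0, 0.9], [0, 0, 0], -1], [[0.2, 0, 0.9], [0, 0, 0], -1], [[0.2, 0, 1], [0, 0, 0], -1], [[0, 0, 0.8], [0, 0, 0], -1], [[0, 0, 0], [0, 0, 0], -1]]'

```text
t: 20.5
eef_pos: [0.5016, -0.2226, 0.1197]
eef_rot: [0.246, 3.13, -0.001]
ft_force: [0.6, -0.1, 1.1]
opening: -0.0
grasp_force: 0.0
```

```bash
python3 - <<'E'
from h import *
s=r.read_state();d=B.T@(np.array(s['eef_pos'][:2])-BIN);print('bin xy',d,s['eef_pos'][2],s['ft_force'])
p,P,C=shot('scene');o=P.reshape(-1,3);q=(o[:,:2]-BIN)@B
for a in(-.09,-.07,-.04,0,.04,.06):
    k=(abs(q[:,1]-.06)<.02)&(abs(q[:,0]-a)<.01)&(o[:,2]<.2);print(a,k.sum(),np.median(o[k,2]) if k.any() else'')
E
```

```text
bin xy [-0.04967451 -0.029051  ] 0.11966236754060627 [ 0.62388039 -0.14011817  1.06104857]
-0.09 35 3.708640918187456e-05
-0.07 68 0.11811432183082116
-0.04 76 0.11781362839422727
0 77 0.11738482256008087
0.04 78 0.11636501038609504
0.06 78 0.11669926260216268
```

Request:
move_arm --moves '[[[0, 0, 0.3], [0, 0, 0], -1], [[0, 0, 0.3], [0, 0, 0], -1], [[0, 0, 0.2], [0, 0, 0], -1], [[0, 0, 0], [0, 0, 0], -1]]'

```text
t: 20.95
eef_pos: [0.5027, -0.2232, 0.1159]
eef_rot: [0.246, 3.126, -0.003]
ft_force: [-14.2, 5.3, 57.9]
opening: -0.0
grasp_force: 28.8
```

Request:
move_arm --moves '[[[0, 0, -3], [0, 0, 0], -1], [[0, 0, -4.5], [0, 0, 0], -1], [[0, 0, -4.5], [0, 0, 0], -1], [[0, 0, 0], [0, 0, 0], -1]]'

```text
t: 21.35
eef_pos: [0.5046, -0.2241, 0.2388]
eef_rot: [0.246, 3.12, -0.007]
ft_force: [1.1, 0.0, -0.3]
opening: 0.0001
grasp_force: 0.0
```

```bash
python3 - <<'E'
from h import *
p,P,C=shot('scene');o=P.reshape(-1,3);q=(o[:,:2]-BIN)@B
for a in(-.07,-.04,0,.04,.06):
    k=(abs(q[:,1]-.06)<.02)&(abs(q[:,0]-a)<.01)&(o[:,2]<.2);print(a,k.sum(),np.median(o[k,2]) if k.any() else'')
for n in('scene','top','wrist'):
    p,P,C=shot(n);hsv=cv2.cvtColor(p,cv2.COLOR_BGR2HSV)
    qq=(P[...,:2]-BIN)@B
    k=((hsv[...,0]<7)|(hsv[...,0]>172))&(hsv[...,1]>150)&(P[...,2]>.12)&(P[...,2]<.17)&(qq[...,1]>.04)&(qq[...,1]<.2)
    t=k&(P[...,2]>.157)
    if k.any():print(n,k.sum(),t.sum(),np.nanmedian(qq[k],0),np.nanmedian(P[k],0),np.nanmean(qq[t],0))
    if n=='wrist':cv2.imwrite('pics/w5.png',p)
s=r.read_state();print(s['eef_pos'],s['t'])
E
```

```text
-0.07 75 0.11622190138587785
-0.04 74 0.11631470973742686
0 76 0.11544494508685021
0.04 80 0.11623985922604119
0.06 78 0.11643626784341754
scene 19 17 [-0.09014821  0.11763676] [ 0.48480197 -0.07190245  0.15948741] [-0.09034213  0.11675557]
top 33 24 [-0.09378934  0.11814476] [ 0.48134376 -0.07030001  0.15836907] [-0.0920733   0.11848185]
wrist 1138 577 [-0.09248718  0.1096606 ] [ 0.48118666 -0.07867441  0.15725007] [-0.09166917  0.11339239]
[ 0.50123874 -0.2224617   0.23218928] 21.55
```

View pics/w5.png

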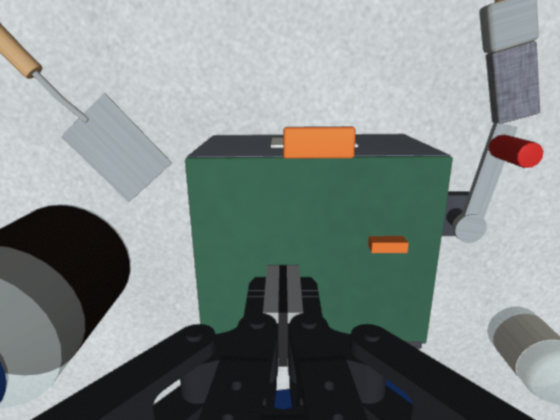

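Lid shut flat (top at 0.116 throughout); the knob is at (515,150), stop lug at (389,246), latch path clear.

```bash
cat >> h.py <<'E'
def lat(phd,z=.138,rad=.0605):
    f=np.radians(phd);return W(-.03-rad*np.sin(f),.109-rad*np.cos(f),z),Rd(90-phd-9.05)
E
python3 - <<'E'
from h import *
a=lat(97,.25);m=lat(97,.18)
rows([(W(-.08,.02,.25),Rd(171-90)),(a[0],a[1]),(m[0],m[1],2)])
E
```

```text
[[0.3,0.4,-0.2],[0.0,0.0,8.2],J],[[0.3,0.5,-0.1],[0.0,0.0,8.2],J],[[0.4,0.3,-0.2],[0.0,0.0,8.1],J],[[0.4,0.3,-0.2],[0.0,0.0,8.2],J],[[0.5,0.2,-0.1],[0.1,0.0,8.2],J],[[0.5,0.2,-0.2],[0.0,0.1,8.2],J],[[0.5,0.1,-0.1],[0.0,0.0,8.2],J],[[0.5,0.0,-0.2],[0.0,0.0,8.2],J]
[[0.5,-0.1,-0.2],[0.0,0.0,8.1],J],[[0.5,-0.1,-0.1],[0.0,0.0,8.2],J],[[0.5,-0.2,-0.2],[0.0,0.0,8.2],J],[[0.8,-0.1,0.0],[0.0,0.0,8.1],J],[[0.8,-0.2,0.0],[0.0,0.0,8.1],J],[[0.7,-0.3,0.0],[0.0,0.0,8.1],J],[[0.7,-0.4,0.0],[0.0,0.0,8.0],J],[[0.7,-0.5,0.0],[0.0,0.0,8.1],J]
[[0.5,-0.6,0.0],[0.0,0.0,8.1],J],[[0.5,-0.7,0.0],[0.0,0.0,8.1],J],[[0.4,-0.7,0.0],[0.0,0.0,8.1],J],[[0.2,-0.7,0.0],[0.0,0.0,8.1],J],[[0.2,-0.8,0.0],[0.0,0.0,8.1],J],[[0.0,-0.8,0.0],[0.0,0.0,8.1],J],[[-0.1,-0.9,0.0],[0.0,0.0,8.0],J],[[0.0,0.0,3.5],[0.0,0.0,0.0],J]
[[0.0,0.0,3.5],[0.0,0.0,0.0],J]
end [ 0.4842 -0.0721  0.1801]
```

Request:
move_arm --moves '[[[0.3, 0.4, -0.2], [0, 0, 8.2], -1], [[0.3, 0.5, -0.1], [0, 0, 8.2], -1], [[0.4, 0.3, -0.2], [0, 0, 8.1], -1], [[0.4, 0.3, -0.2], [0, 0, 8.2], -1], [[0.5, 0.2, -0.1], [0.1, 0, 8.2], -1], [[0.5, 0.2, -0.2], [0, 0.1, 8.2], -1], [[0.5, 0.1, -0.1], [0, 0, 8.2], -1], [[0.5, 0, -0.2], [0, 0, 8.2], -1]]'

```text
t: 22.35
eef_pos: [0.4852, -0.1837, 0.2443]
eef_rot: [-1.908, -2.494, 0.001]
ft_force: [0.0, 0.0, 0.9]
opening: -0.0001
grasp_force: 0.0
```

Request:
move_arm --moves '[[[0.5, -0.1, -0.2], [0, 0, 8.1], -1], [[0.5, -0.1, -0.1], [0, 0, 8.2], -1], [[0.5, -0.2, -0.2], [0, 0, 8.2], -1], [[0.8, -0.1, 0], [0, 0, 8.1], 0], [[0.8, -0.2, 0], [0, 0, 8.1], 0], [[0.7, -0.3, 0], [0, 0, 8.1], 0], [[0.7, -0.4, 0], [0, 0, 8], 0], [[0.7, -0.5, 0], [0, 0, 8.1], 0]]'

```text
t: 23.15
eef_pos: [0.4818, -0.1288, 0.2492]
eef_rot: [-2.949, -1.081, 0.002]
ft_force: [0.3, -0.8, 0.3]
opening: 0.0425
grasp_force: 0.0
```

Request:
move_arm --moves '[[[0.5, -0.6, 0], [0, 0, 8.1], 0], [[0.5, -0.7, 0], [0, 0, 8.1], 0], [[0.4, -0.7, 0], [0, 0, 8.1], 0], [[0.2, -0.7, 0], [0, 0, 8.1], 0], [[0.2, -0.8, 0], [0, 0, 8.1], 0], [[0, -0.8, 0], [0, 0, 8.1], 0], [[-0.1, -0.9, 0], [0, 0, 8], 0], [[0, 0, 0], [0, 0, 0], 0]]'

```text
t: 23.95
eef_pos: [0.4839, -0.0715, 0.2494]
eef_rot: [3.11, -0.441, -0.002]
ft_force: [-0.3, 0.4, -0.3]
opening: 0.0429
grasp_force: 0.0
```

```bash
python3 - <<'E'
from h import *
s=r.read_state();print(s['eef_pos'],s['opening'],s['joint_positions'][5])
p,P,C=shot('wrist');hsv=cv2.cvtColor(p,cv2.COLOR_BGR2HSV);Q=(P[...,:2]-BIN)@B
k=((hsv[...,0]<7)|(hsv[...,0]>172))&(hsv[...,1]>150)&(P[...,2]>.12)&(P[...,2]<.17)&(Q[...,1]>.04)
t=k&(P[...,2]>.157);print(k.sum(),t.sum(),np.nanmedian(P[t],0),(Q[t].max(0)+Q[t].min(0))/2,np.ptp(Q[t],axis=0))
m=lat(97);rows([(m[0]+[0,0,.05],m[1]),(m[0],m[1],3)])
rows([lat(f)+(1,) for f in range(90,-4,-6)]+[lat(-4)],start=m)
E
```

```text
[ 0.48393481 -0.0714804   0.24939025] 0.04285860877983013 1.6446223183700375
566 390 [ 0.48475927 -0.07384054  0.16128994] [-0.09028308  0.11519795] [0.01447435 0.01406431]
[[0.0,0.0,3.1],[0.0,0.0,0.1],J],[[0.1,0.0,3.1],[0.1,0.0,0.2],J],[[0.0,0.0,1.7],[0.0,0.0,0.0],J],[[0.0,0.0,1.6],[0.0,0.0,0.0],J],[[0.0,0.0,1.7],[0.0,0.0,0.0],J]
end [ 0.485  -0.0723  0.1376]
[[0.0,0.7,0.0],[0.0,0.0,-7.0],J],[[0.1,0.7,0.0],[0.0,0.0,-6.0],J],[[0.0,0.6,0.0],[0.0,0.0,-6.0],J],[[0.0,0.6,0.0],[0.0,0.0,-6.0],J],[[0.1,0.7,0.0],[0.0,0.0,-6.0],J],[[0.0,0.6,0.0],[0.0,0.0,-6.0],J],[[0.0,0.6,0.0],[0.0,0.0,-6.0],J],[[0.1,0.7,0.0],[0.0,0.0,-6.0],J]
[[0.0,0.6,0.0],[0.0,0.0,-6.0],J],[[0.0,0.6,0.0],[0.0,0.0,-6.0],J],[[0.1,0.7,0.0],[0.0,0.0,-6.0],J],[[0.0,0.6,0.0],[0.0,0.0,-6.0],J],[[0.0,0.6,0.0],[0.0,0.0,-6.0],J],[[0.1,0.7,0.0],[0.0,0.0,-6.0],J],[[0.0,0.6,0.0],[0.0,0.0,-6.0],J],[[0.0,0.6,0.0],[0.0,0.0,-6.0],J]
[[0.0,0.5,0.0],[0.0,0.0,-4.0],J]
end [ 0.5377 -0.1501  0.138 ]
```

Knob centre agrees within 2 mm. Lower, cage it, and swing.

Request:
move_arm --moves '[[[0, 0, 3.1], [0, 0, 0.1], 0], [[0.1, 0, 3.1], [0.1, 0, 0.2], 0], [[0, 0, 1.7], [0, 0, 0], 0], [[0, 0, 1.6], [0, 0, 0], 0], [[0, 0, 1.5], [0, 0, 0], 0], [[0, 0, 0], [0, 0, 0], -0.53], [[0, 0, 0], [0, 0, 0], -0.53], [[0, 0, 0], [0, 0, 0], -0.53]]' --force 20

```text
t: 24.8
eef_pos: [0.4861, -0.0729, 0.1412]
eef_rot: [-3.109, 0.443, -0.004]
ft_force: [0.4, 0.2, 0.2]
opening: 0.02
grasp_force: 0.0
```

Request:
move_arm --moves '[[[0, 0.7, 0], [0, 0, -7], -0.53], [[0.1, 0.7, 0], [0, 0, -6], -0.53], [[0, 0.6, 0], [0, 0, -6], -0.53], [[0, 0.6, 0], [0, 0, -6], -0.53], [[0.1, 0.7, 0], [0, 0, -6], -0.53], [[0, 0.6, 0], [0, 0, -6], -0.53], [[0, 0.6, 0], [0, 0, -6], -0.53], [[0.1, 0.7, 0], [0, 0, -6], -0.53]]'

```text
t: 25.6
eef_pos: [0.4934, -0.1227, 0.1415]
eef_rot: [3.012, 0.892, 0.004]
ft_force: [-1.1, 0.9, -0.2]
opening: 0.0201
grasp_force: 0.6
```

Request:
move_arm --moves '[[[0, 0.6, 0], [0, 0, -6], -0.53], [[0, 0.6, 0], [0, 0, -6], -0.53], [[0.1, 0.7, 0], [0, 0, -6], -0.53], [[0, 0.6, 0], [0, 0, -6], -0.53], [[0, 0.6, 0], [0, 0, -6], -0.53], [[0.1, 0.7, 0], [0, 0, -6], -0.53], [[0, 0.6, 0], [0, 0, -6], -0.53], [[0, 0.6, 0], [0, 0, -6], -0.53]]'

```text
t: 26.4
eef_pos: [0.534, -0.1498, 0.1415]
eef_rot: [2.388, 2.04, 0.003]
ft_force: [-10.2, 6.2, 1.7]
opening: 0.02
grasp_force: 6.7
```

Request:
move_arm --moves '[[[0, 0.4, 0], [0, 0, -4], -0.53], [[0, 0.1, 0], [0, 0, 0], -0.53], [[0, 0, 0], [0, 0, 0], -0.53]]'

```text
t: 26.7
eef_pos: [0.5342, -0.1491, 0.1409]
eef_rot: [-2.315, -2.114, 0.004]
ft_force: [-25.4, 4.7, 18.1]
opening: 0.0203
grasp_force: 12.9
```

Resistance from the stop. Open, retreat up, check.

Request:
move_arm --moves '[[[0, 0, 0], [0, 0, 0], -0.2], [[0, 0, 0], [0, 0, 0], 0], [[0, 0, -3], [0, 0, 0], 0], [[0, 0, -4], [0, 0, 0], 0], [[0, 0, -4.5], [0, 0, 0], 0], [[0, 0, -4.5], [0, 0, 0], 0], [[0, 0, 0], [0, 0, 0], 0]]'

```text
t: 27.4
eef_pos: [0.5415, -0.1514, 0.3075]
eef_rot: [2.314, 2.11, 0.011]
ft_force: [-0.1, 0.2, -0.0]
opening: 0.0425
grasp_force: 0.0
```

```bash
python3 - <<'E'
from h import *
p,P,C=shot('wrist');hsv=cv2.cvtColor(p,cv2.COLOR_BGR2HSV);Q=(P[...,:2]-BIN)@B
k=((hsv[...,0]<7)|(hsv[...,0]>172))&(hsv[...,1]>150)&(P[...,2]>.157)&(P[...,2]<.17)
c=(Q[k].max(0)+Q[k].min(0))/2;print(k.sum(),c,'latch angle',np.arctan2(-(c[0]+.03),-(c[1]-.109)))
s,_,_=shot('scene');m=np.hstack([p,cv2.resize(s[100:350,150:400],(420,420))]);cv2.imwrite('pics/w6.png',cv2.resize(m,(784,336)))
_,P,_=shot('scene');o=P.reshape(-1,3);q=(o[:,:2]-BIN)@B
for a in(-.07,0,.06):
    j=(abs(q[:,1]+.05)<.03)&(abs(q[:,0]-a)<.01)&(o[:,2]<.2);print(a,np.median(o[j,2]) if j.any() else'')
E
```

```text
286 [-0.03145987  0.04576183] latch angle 0.02308116758307337
-0.07 0.11630253501564125
0 0.11612401355632229
0.06 0.1164331921291244
```

View pics/w6.png

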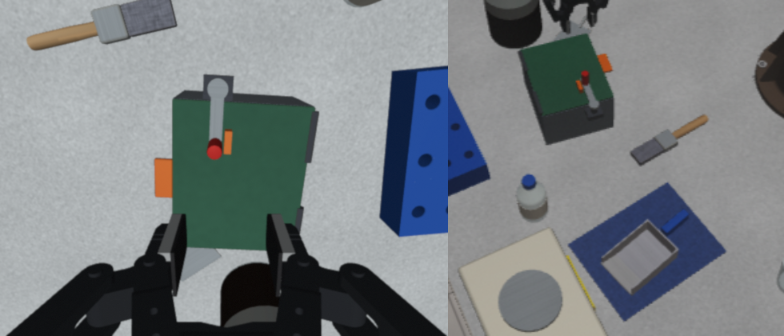

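The bar with its red knob (215,150) lies against the lug (228,142), the lid is flat, and the tray stands empty on the mat (640,255). Latch angle is about 0.02.

```bash
python3 -c "
from workcell import r
print(r.hand_in())"
```

```text
the job is handed in; nothing more can be done
None
```

All five stones are in the bin, the lid is shut, the latch is against its stop (about 0.02 rad), the empty tray stands level on the mat, and I handed the job in at about 28 s; no verdict came back.

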